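# Register a sign blank and tip the print screen down on it

## Robot

A 6-joint arm with a two-finger parallel gripper is mounted at the origin on the work surface. World frame = base frame: x ahead of the robot, y to its left, z up, the work surface at z = 0. Lengths are in m, angles in rad, forces in N, time in s.
With the tool pointing down it reaches from about 0.425 to 1.125 m from the base axis. Payload 14.9 kg.
Tool frame: the origin (TCP) lies at the very end of the fingers, on their centre line; the grasp point (between the pads) lies 19 mm behind it; z points along the fingers, x is the direction in which the jaws open and shut, and the axes are right-handed (so a half turn about z gives the same grasp; the last joint's range is limited). The gripper opens to 91 mm and grips with 3 to 60 N. Pads are 32 mm wide; open, the fingers measure 118 mm over their backs; the gripper's body (76 mm by 178 mm) begins 60 mm behind the grasp point.
Start: joints at [-1.33, 0.379, 1.734, -0, 1.028, -0.033], TCP at [0.189, -0.674, 0.214] pointing down, gripper open.
Joint ranges: [-2.77, 2.77], [-0.74, 2.19], [0, 2.66], [-1.06, 4.2], [0.31, 2.87], [-3.08, 3.08]. Speed limits (rad/s): [1.89, 1.89, 2.39, 3.14, 3.14, 3.14].

## Interface

Orientations are given as a unit quaternion [x, y, z, w].
In Python, from bench import bot gives the robot as it stands.
- The arm moves only by the tool step_arm, never from a script. Its argument "plan" is a list of rows, each a list of 4 numbers: the shift along the tool's x, y, z in m, then the turn about the tool's z in degrees. In form: [[tx, ty, tz, turn], ...]. A call has 1 to 10 rows; each row shifts and turns the commanded pose from where the row before left it, along the tool's axes as they then stand; what a row does not reach is not made up. A row lasts 1/8 s, in which the tool goes at most 62.5 mm and 10.7 degrees, less where a joint would pass 70% of its speed; a pose out of reach is approached as far as the arm can. A call with a gripper value outside its range is refused whole. "fingers" is the finger opening in m, from 0 to 0.0912, set as the call begins (left out, the last holds). The fingers move at their own pace and stop on an object; "squeeze" is the grip in N (left out, the last holds). Time passes only in rows, so rows that do not move let the fingers close. It gives the time, the measured TCP pose, the force and the opening at its end, in the units of the state.
- bot.get_obs(): the state, without advancing time (a new reading comes with each control period).
- bot.read_camera(name): name is "side" or "top" or "wrist"; returns the picture (420x560x3 uint8, red, green, blue); there is no depth.
- bot.camera_info(name): a dict with "K" (3x3 intrinsics, pixels), "dist" ([k1, k2, p1, p2, k3] as OpenCV has them; the pictures are not rectified), "view" (4x4, takes a point from world to camera coordinates). Camera axes: x right, y up, looking along -z (the intrinsics and any distortion apply to the point x, -y, -z); pixel columns grow to the right and rows downward; lengths in m; the calibration is good to about 2 mm. A picture is of the moment at which its call begins: read the wrist's pose just before it. camera_info takes no time and is no camera call; for the wrist camera it gives the pose at the moment of the call.
- bot.finish_job(): hands the job in, once; it reports no verdict.
The state is a dict: "t": time; "joints": joint angles; "dq": joint speeds; "effort": joint torques, N m; "ee_pos": TCP position; "tcp_rot": TCP orientation; "ft_force": force on the tool from outside, world axes, zero at the start; "ft_torque": the same for the moment, N m; "finger_gap": finger opening in m.
Only numpy, scipy, OpenCV 4.12 (cv2) and the standard library are available. Lean on these libraries where they do the work, as an engineer would, in place of code of your own. Each camera call takes 0.05 s, during which the arm holds its last target. There are 200 camera calls.

## Task

Set up the hand press for a print: push the wooden sign blank across the bed until it lies snug against its three low steel stops (its long edge on the pair on the hinge side, its far short end on the single one), then tip the raised screen over and bring it gently down, all the way onto its rests. Do it all by pushing and pick nothing up; push the screen on its metal frame and never on the mesh, and leave everything else standing where it is.

Things in the scene. Friction and masses are not known exactly. Their poses are not given: they have to be found in the camera images.
- press: Fixed white press bed on the table: a board 400 (x) x 460 (y) x 18 mm. Origin at the centre of its underside; z up, x along the hinge (away from the robot), y away from the hinge. 'Bed' coordinates elsewhere are mm in this frame, top at z = 18. Two round rubber-topped rests, 20 wide, up to z = 30, stand at x = +-167, y = 97.5; two hinge brackets at x = +-110, y around -180.
- stop_a (a point): Face of the near one of the pair of fixed steel stops (24 along x, 10 along y, standing 6 mm above the bed): middle of the face that the blank meets, at bed (-55, -80), half-way up. The face looks to bed +y.
- stop_b (a point): The same for the far one of the pair, at bed (35, -80).
- stop_end (a point): The same for the single stop (10 along x, 24 along y, 6 high), at bed (85, -15). Its face looks to bed -x, towards the robot.
- blank_center (a point): Centre, half-way up, of the loose wooden sign blank lying flat on the bed: 170 (its x) x 130 (its y) x 8 mm, about 125 g, slides easily. Its axes run roughly as the bed's, but it starts turned by up to 0.15 rad and 1 to 4 cm short of the stops, towards the robot and away from the hinge. Snug, it is at bed (0, -15), square to the bed.
- blank_side_a (a point): Point on the blank's long edge that faces the hinge, 55 mm to the near (-x) side of its middle, half-way up the edge; at bed (-55, -80) when the blank is snug.
- blank_side_b (a point): The same, 55 mm to the far (+x) side; at bed (55, -80) when snug.
- blank_end (a point): Middle of the blank's far short end, half-way up; it meets the single stop (bed x = +85 when snug).
- screen (a joint): Hinge angle of the screen, rad: 0 = flat down on its rests, 1.57 = upright; starts leaning back at 1.70 to 1.90 (limit 1.95). The axis runs along bed x at bed y = -165, z = 40. It closes by its free bar going over towards bed +y and down. The clamps are stiff: the screen stays at any angle it is left at; 5 to 8 N at the free bar moves it while raised, less as it nears flat.
- screen_edge (a point): Middle of the screen's free bar, on its outer face (looks away from the bed, to bed -y, while raised; the top face when flat; the face to push on), at half the bar's width. x along the bar, y from the hinge to the free edge (12.5 mm further out), z out of this face. Flat, it is at bed (0, 97.5, 55).
- screen_hinge (a point): Point on the hinge axis at the middle of the screen's width; axes as for screen_edge. The screen: frame of 25 x 25 mm aluminium bars, 360 mm along the hinge, 0.8 kg. From the axis, its hinge bar lies 25 to 50 mm and its free bar 250 to 275 mm out; along z the bars run from -10 to +15 mm. Raised, it stands to about 315 mm above the table; flat, it fills bed z = 30 to 55, 4 mm above the blank.
- mesh_center (a point): Middle of the taut green mesh that fills the frame, 310 x 200 x 3 mm, set at the face that becomes the underside (22 mm deep below the outer face). The point is on the side of the outer face; axes as for screen_edge. Not to be pushed on.
- squeegee: Bystander: wooden squeegee lying on its side on the table, 200 x 108 x 24 mm. Origin under its middle.
- tape: Bystander: roll of paper tape lying on the bed's near corner on the side away from the hinge, 80 mm across, 24 high. Origin at the centre of its underside.
- loupe: Bystander: small black magnifier standing on the bed's far corner on the side away from the hinge, 37 mm across, 36 high. Origin at the centre of its underside.
- tub_tall: Bystander: closed ink tub, 102 mm across, 122 high. Origin at the centre of its underside.
- tub_short: Bystander: closed ink tub, 96 mm across, 74 high. Origin at the centre of its underside.
- sprayer: Bystander: trigger spray bottle, 72 mm across, 201 high. Origin at the centre of its underside.
Not all that is in view belongs to the job. There is more than one size of the part that bears blank_center; the job needs the middle-sized.

How it is judged:
By the outcome, as a careful person would: the job done as asked, in the order asked, and still so for the second after the job is handed in, with the robot touching nothing.
It also fails if it takes over 72 s, if anything falls off the work surface, if the arm or the gripper's body presses on something with over 40 N, if the wrist force passes 120 N, or if a joint passes its speed limit or range.

## Working session

There is one attempt and no reset: what is moved stays moved. The work goes in short steps, Python scripts to look and compute and a tool call to move; the robot and the scene stay as the last step left them, time stands still between calls to the robot, and variables do not carry over. Pictures are saved under pics/ and viewed, about 8 in all and at most 12, crops included, and the job is handed in when it is done.

Besides the shell and the picture viewer there is one more tool, called after ">>>" as name([rows], argument=value, ...), one row to a line, values as JSON. step_arm: Moves the arm, as the interface text tells. Its arguments: {"type":"object","properties":{"plan":{"type":"array","items":{"type":"array","items":{"type":"number"}}},"fingers":{"type":"number"},"squeeze":{"type":"number"}},"required":["plan"]}

```bash
ls; mkdir -p pics; python3 - <<'E'
from bench import bot
import cv2, numpy as np
o=bot.get_obs(); print(o)
for n in ("top","side"):
    im=bot.read_camera(n); cv2.imwrite(f"pics/{n}0.png",im[:,:,::-1])
    c=bot.camera_info(n); print(n,np.round(c["K"],1).tolist(),c["dist"],np.round(c["view"],4).tolist())
E
```

```text
pics
{'t': 0.0, 'joints': array([-1.33031685e+00,  3.79404370e-01,  1.73479088e+00,  3.09540158e-05,
        1.02849800e+00, -3.33326960e-02]), 'dq': array([-8.43927517e-05,  3.41532310e-04, -4.02160188e-04,  3.48830789e-04,
       -1.01045813e-04, -1.02243815e-03]), 'effort': array([-5.41480495e-04, -7.63735127e+01, -4.34375954e+01,  6.50151120e-02,
        4.25203156e-02, -8.04449201e-05]), 'ee_pos': array([ 0.1891658 , -0.67353713,  0.21328619]), 'tcp_rot': array([ 7.96990519e-01, -6.03991564e-01, -4.18913205e-04, -3.57093148e-04]), 'ft_force': array([-0.05747906, -0.66143611, -0.10721553]), 'ft_torque': array([-0.0219573 , -0.04040271, -0.03905505]), 'finger_gap': 0.09106956543835917}
top [[438.9, 0.0, 281.4], [0.0, 438.9, 215.6], [0.0, 0.0, 1.0]] [0.02482907 0.         0.         0.         0.        ] [[-0.0037, -1.0, 0.0053, 0.0199], [0.9875, -0.0028, 0.1579, -0.4916], [-0.1579, 0.0058, 0.9874, -1.3016], [0.0, 0.0, 0.0, 1.0]]
side [[461.7, 0.0, 281.4], [0.0, 461.7, 202.2], [0.0, 0.0, 1.0]] [-0.05956564  0.          0.          0.          0.        ] [[-0.9639, -0.2662, 0.0092, 0.4914], [0.2014, -0.7057, 0.6793, -0.1266], [-0.1743, 0.6566, 0.7338, -1.1949], [0.0, 0.0, 0.0, 1.0]]
```

View pics/top0.png

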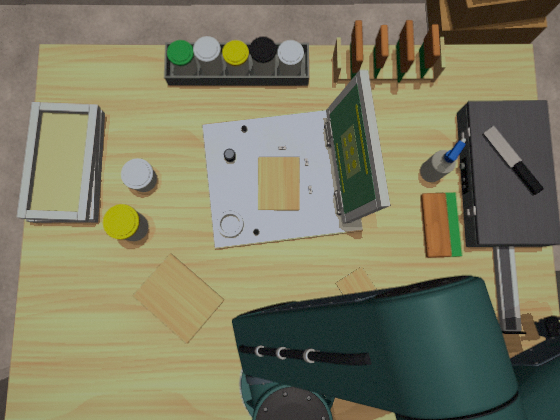

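View pics/side0.png

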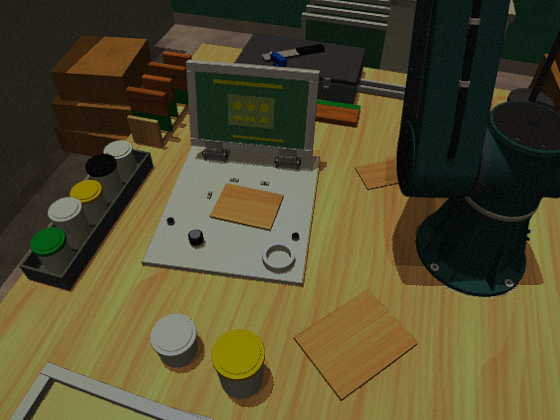

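The blank candidates in the top view are:
- (278,183), on the press bed
- (178,297), a larger one on the table
- (357,280), a smaller one beside the arm

The one on the bed fits the description. I'll measure its size and confirm it in a crop.

```bash
cat > h.py <<'E'
from bench import bot
import cv2, numpy as np
def cam(n):
    c=bot.camera_info(n); return np.array(c["K"]),np.array(c["dist"]),np.array(c["view"])
def rays(c,px):
    K,d,V=c; u=cv2.undistortPoints(np.float64(px).reshape(-1,1,2),K,d).reshape(-1,2)
    D=np.c_[u[:,0],-u[:,1],-np.ones(len(u))]@V[:3,:3]   # R^T d
    return -V[:3,:3].T@V[:3,3],D
def onz(c,px,z):
    o,D=rays(c,px); return o+D*((z-o[2])/D[:,2])[:,None]
def tri(c1,p1,c2,p2):
    o1,a=rays(c1,p1);o2,b=rays(c2,p2);out=[]
    for x,y in zip(a,b):
        s=np.linalg.lstsq(np.c_[x,-y],o2-o1,rcond=None)[0]
        P,Q=o1+s[0]*x,o2+s[1]*y; out.append(np.r_[(P+Q)/2,np.linalg.norm(P-Q)])
    return np.array(out)
def proj(c,P):
    K,d,V=c; p=np.atleast_2d(P)@V[:3,:3].T+V[:3,3]
    return cv2.projectPoints(np.c_[p[:,0],-p[:,1],-p[:,2]],np.zeros(3),np.zeros(3),K,d)[0].reshape(-1,2)
def wood(im,box):
    x0,y0,x1,y1=box; h=cv2.cvtColor(im,cv2.COLOR_RGB2HSV); m=np.zeros(im.shape[:2],np.uint8)
    m[y0:y1,x0:x1]=((h[...,1]>75)&(h[...,0]>8)&(h[...,0]<32)&(h[...,2]>70))[y0:y1,x0:x1]*255
    c=max(cv2.findContours(m,0,cv2.CHAIN_APPROX_NONE)[0],key=cv2.contourArea); return c
E
python3 - <<'E'
from h import *
T=cv2.imread("pics/top0.png")[:,:,::-1].copy();S=cv2.imread("pics/side0.png")[:,:,::-1].copy()
ct,cs=cam("top"),cam("side")
for n,im,c,b in(("top",T,ct,(245,145,310,220)),("side",S,cs,(205,180,290,232))):
    k=wood(im,b); P=onz(c,k.reshape(-1,2),.026)
    r=cv2.minAreaRect(np.float32(P[:,:2]*1000)); print(n,"blank",r)
def dark(im,b,t=70):
    x0,y0,x1,y1=b; g=im[y0:y1,x0:x1].max(2).astype(float); w=np.clip(t-g,0,None); Y,X=np.mgrid[y0:y1,x0:x1]
    return [(X*w).sum()/w.sum(),(Y*w).sum()/w.sum()]
rt=[dark(T,(238,122,250,134)),dark(T,(250,226,262,238))]
rs=[dark(S,(165,215,177,227)),dark(S,(289,231,301,243))]
print("rests px",rt,rs); 
for c,r in((ct,rt),(cs,rs)): 
    P=onz(c,r,.029)*1000; print(P.round(1).tolist(),np.linalg.norm(P[0]-P[1]))
A=cv2.resize(T[110:255,195:390],None,fx=3,fy=3,interpolation=2); B=cv2.resize(S[55:280,145:330],None,fx=2,fy=2)
cv2.imwrite("pics/c1.png",cv2.resize(T[110:255,195:390],None,fx=4,fy=4,interpolation=2)[:,:,::-1]);cv2.imwrite("pics/c2.png",cv2.resize(S[55:280,145:330],None,fx=2.6,fy=2.6,interpolation=2)[:,:,::-1])
E
```

```text
top blank ((597.718994140625, 28.284893035888672), (125.93842315673828, 166.33021545410156), 89.84281158447266)
side blank ((600.1343994140625, 28.670799255371094), (134.42247009277344, 172.0338897705078), 89.93148803710938)
rests px [[np.float64(243.5847222222222), np.float64(128.15555555555557)], [np.float64(255.6629570747218), np.float64(231.64387917329094)]] [[np.float64(170.3095009596929), np.float64(220.66506717850288)], [np.float64(295.00354767184035), np.float64(235.8368070953437)]]
[[774.8, 137.1, 29.0], [443.9, 97.0, 29.0]] 333.28039418864324
[[776.7, 139.5, 29.0], [446.7, 98.6, 29.0]] 332.5460029691315
```

View pics/c1.png

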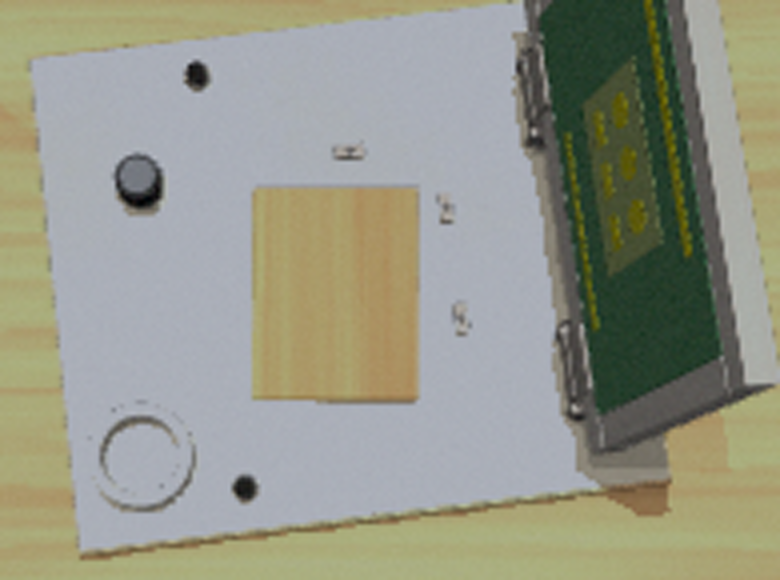

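View pics/c2.png

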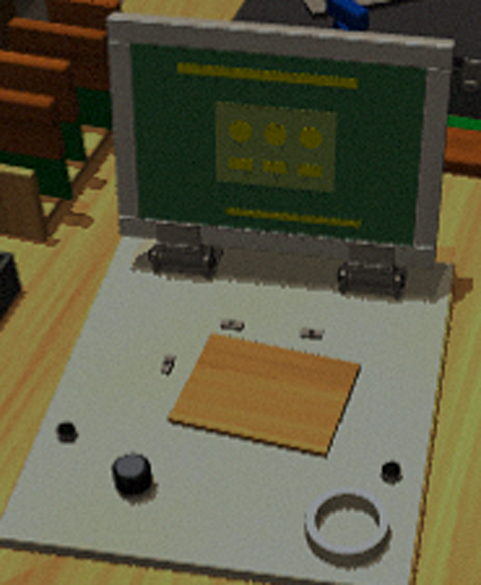

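The pictures show:
- **Blank:** the one on the bed (crop 1 at about (335,293), top px 278,183) measures about 168 x 129 mm, so it is the middle-sized one.
- **Rests:** at top px (244,128) and (256,232), 333 mm apart against 334 nominal. This puts the bed's yaw at about 0.122 and its origin at about (622, 21) mm.
- **Blank position:** about 22 mm short in x and 25 mm short in y, turned about -0.12 rad.

I'll raise the tool and turn it square to the bed.

>>> step_arm([
  [0,0,-0.05,-8.1],
  [0,0,-0.05,-8.1],
  [0,0,-0.05,-8.1],
  [0,0,-0.04,-8.1],
  [0,0,0,-8.1],
  [0,0,0,-8.1],
  [0,0,0,-8.1],
  [0,0,0,-8.1],
  [0,0,0,-8.1],
  [0,0,0,-8.1],
])

```text
t: 1.35
ee_pos: [0.1892, -0.6738, 0.4035]
tcp_rot: [0.998, 0.061, -0.0, -0.0]
ft_force: [-0.3, 0.1, -0.0]
finger_gap: 0.0914
```

```bash
cat >> h.py <<'E'
from scipy.spatial.transform import Rotation as Ro
YAW=0.122; X=np.array([np.cos(YAW),np.sin(YAW)]); Y=np.array([-X[1],X[0]]); O=np.array([.6222,.0212])
def st():
    o=bot.get_obs(); p=o["ee_pos"]; R=Ro.from_quat(o["tcp_rot"]).as_matrix(); f=o["ft_force"]
    b=p[:2]-O; print("t",round(o["t"],2),"bed mm",np.round([b@X*1e3,b@Y*1e3,p[2]*1e3],1),"yaw-err deg",np.degrees(np.arctan2(R[1,0],R[0,0])-YAW).round(2),"f(bed)",np.round([f[:2]@X,f[:2]@Y,f[2]],1),"gap",round(o["finger_gap"],3),"q",np.round(o["joints"],2))
    return p,R
E
python3 -c "
from h import *
st()"
```

```text
t 1.35 bed mm [-514.4 -637.1  403.5] yaw-err deg -0.04 f(bed) [-0.2  0.1 -0. ] gap 0.091 q [-1.33  0.22  1.58  0.    1.33 -1.45]
```

>>> step_arm([
  [0.033,-0.05,0,0],
  [0.033,-0.05,0,0],
  [0.033,-0.05,0,0],
  [0.033,-0.05,0,0],
  [0.033,-0.05,0,0],
  [0.033,-0.05,0,0],
  [0.033,-0.05,0,0],
  [0.033,-0.05,0,0],
  [0.033,-0.05,0,0],
  [0.033,-0.05,0,0],
])

```text
t: 2.6
ee_pos: [0.4592, -0.137, 0.4039]
tcp_rot: [0.998, 0.058, 0.0, 0.0]
ft_force: [1.1, -0.7, 0.3]
finger_gap: 0.0912
```

>>> step_arm([
  [0.033,-0.051,0,0],
  [0.033,-0.051,0,0],
  [0.033,-0.051,0,0],
  [0.033,-0.051,0,0],
  [0.033,-0.051,0,0],
  [0,0,0.06,0],
  [0,0,0.06,0],
  [0,0,0.06,0],
  [0,0,0.06,0],
  [0,0,0,0],
])

```text
t: 3.85
ee_pos: [0.5901, 0.133, 0.16]
tcp_rot: [0.998, 0.058, -0.004, 0.0]
ft_force: [0.2, -0.2, 1.3]
finger_gap: 0.0912
```

```bash
python3 - <<'E'
from h import *
st(); c=cam("wrist"); im=bot.read_camera("wrist"); cv2.imwrite("pics/w1.png",im[:,:,::-1])
np.savez("pics/w1.npz",*c)
# bed features expected
for n,b in dict(a=(-.055,-.08,.021),b=(.035,-.08,.021),e=(.085,-.015,.021),r1=(-.167,.0975,.03),r2=(.167,.0975,.03)).items():
    w=np.r_[O+b[0]*X+b[1]*Y,b[2]]; print(n,proj(c,w).round(1))
E
```

```text
t 3.85 bed mm [-18.3 114.9 160. ] yaw-err deg -0.3 f(bed) [ 0.1 -0.2  1.3] gap 0.091 q [ 0.18  0.31  1.95 -0.    0.89  0.07]
a [[254.2 352.9]]
b [[326.4 352.9]]
e [[370.5 306.7]]
r1 [[144.7 218.1]]
r2 [[455.9 217. ]]
```

View pics/w1.png

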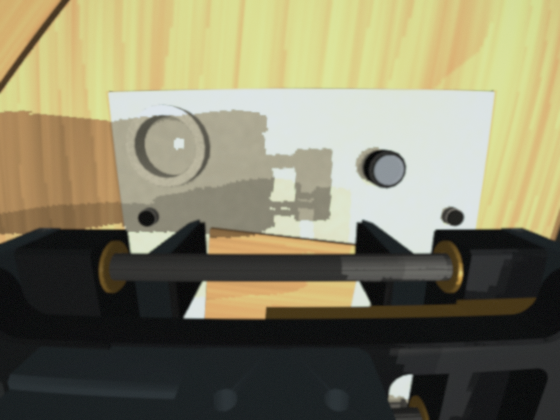

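The wrist view shows the rests at (148,217) and (453,217). Their midpoint matches the prediction to 0.3 px. The blank's outer edge runs from (210,228) to (357,244), clear of the fingertips, so I'll descend.

>>> step_arm([
  [0,0,0.04,0.3],
  [0,0,0.04,0],
  [0,0,0.03,0],
  [0,0,0.018,0],
  [0,0,0.006,0],
  [0,0,0.004,0],
  [0,0,0,0],
])

```text
t: 4.78
ee_pos: [0.5935, 0.1337, 0.0267]
tcp_rot: [0.998, 0.056, 0.0, -0.0]
ft_force: [-0.0, -0.1, -0.4]
finger_gap: 0.0912
```

```bash
python3 -c "
from h import *
st()"
```

```text
t 4.78 bed mm [-14.8 115.1  26.7] yaw-err deg -0.6 f(bed) [-0.  -0.1 -0.4] gap 0.091 q [ 0.18  0.51  1.97 -0.    0.66  0.07]
```

>>> step_arm([
  [0,0,0.004,-0.6],
  [0,0.005,0,0],
  [0,0.005,0,0],
  [0,0.006,0,0],
  [0,0.006,0,0],
  [0,0.006,0,0],
  [0,0.006,0,0],
  [0,0.004,0,0],
  [0,0.003,0,0],
  [0,0,0,0],
])

```text
t: 6.02
ee_pos: [0.598, 0.0927, 0.0219]
tcp_rot: [0.998, 0.061, 0.0, 0.0]
ft_force: [-0.2, -0.4, 0.0]
finger_gap: 0.0911
```

```bash
python3 -c "
from h import *
st()"
```

```text
t 6.03 bed mm [-15.3  73.9  21.9] yaw-err deg -0.01 f(bed) [-0.2 -0.4  0. ] gap 0.091 q [ 0.12  0.52  1.97 -0.    0.65 -0.01]
```

>>> step_arm([
  [0,0.002,0,0],
  [0,0.002,0,0],
  [0,0.001,0,0],
  [0,0.001,0,0],
  [0,0,0,0],
])

```text
t: 6.65
ee_pos: [0.5987, 0.0868, 0.0219]
tcp_rot: [0.998, 0.061, 0.0, 0.0]
ft_force: [-0.6, 0.6, 0.4]
finger_gap: 0.0908
```

```bash
python3 - <<'E'
from h import *
st(); im=bot.read_camera("top"); cv2.imwrite("pics/t2.png",im[:,:,::-1]); s=bot.read_camera("side"); cv2.imwrite("pics/s2.png",s[:,:,::-1])
k=wood(s,(190,170,300,240)); P=onz(cam("side"),k.reshape(-1,2),.026); r=cv2.minAreaRect(np.float32(P[:,:2]*1000)); b=np.array(r[0])/1e3-O; print(r,b@X,b@Y)
E
```

```text
t 6.65 bed mm [-15.3  68.   21.9] yaw-err deg -0.01 f(bed) [-0.6  0.7  0.4] gap 0.091 q [ 0.11  0.52  1.98 -0.    0.65 -0.02]
((624.0343627929688, 25.428939819335938), (91.3340072631836, 19.346725463867188), 7.876961708068848) 0.0023353801469640123 0.0039742695455844005
```

>>> step_arm([
  [0,0.001,0,0],
  [0,0.001,0,0],
  [0,0,0,0],
])

```text
t: 7.12
ee_pos: [0.5991, 0.0852, 0.022]
tcp_rot: [0.998, 0.061, 0.0, -0.0]
ft_force: [-0.0, 4.3, -1.2]
finger_gap: 0.0916
```

>>> step_arm([
  [0,0.001,0,0],
  [0,0,0,0],
])

```text
t: 7.38
ee_pos: [0.599, 0.0849, 0.022]
tcp_rot: [0.998, 0.061, 0.0, -0.001]
ft_force: [-0.5, 12.4, 0.2]
finger_gap: 0.0911
```

>>> step_arm([
  [0,0.001,0,0],
  [0,0,0,0],
])

```text
t: 7.62
ee_pos: [0.5991, 0.0846, 0.022]
tcp_rot: [0.998, 0.061, 0.0, -0.001]
ft_force: [-1.8, 22.0, 0.4]
finger_gap: 0.0914
```

Firm contact came at TCP bed y of about 66, exactly where a snug blank should be. Next I'll back off, lift, and go round to the near short end with closed fingers.

>>> step_arm([
  [0,-0.01,0,0],
  [0,-0.015,0,0],
  [0,0,-0.04,0],
  [0,0,-0.04,0],
  [-0.045,0.03,0,0],
  [-0.045,0.04,0,0],
  [-0.05,0.036,0,0],
  [0,0,0,0],
], fingers=0.0)

```text
t: 8.62
ee_pos: [0.4671, -0.0157, 0.1017]
tcp_rot: [0.998, 0.06, -0.001, 0.0]
ft_force: [1.2, -0.5, 0.4]
finger_gap: 0.014
```

```bash
python3 - <<'E'
from h import *
st()
for n,bx in (("top",(245,145,315,225)),("side",(190,170,300,240))):
    s=bot.read_camera(n); cv2.imwrite(f"pics/{n}3.png",s[:,:,::-1])
    k=wood(s,bx); P=onz(cam(n),k.reshape(-1,2),.026); r=cv2.minAreaRect(np.float32(P[:,:2]*1000)); b=np.array(r[0])/1e3-O; print(n,r,b@X,b@Y)
E
```

```text
t 8.62 bed mm [-158.4  -17.8  101.7] yaw-err deg -0.14 f(bed) [ 1.1 -0.7  0.4] gap 0.014 q [-0.08  0.2   2.24 -0.    0.7  -0.2 ]
top ((624.7399291992188, 4.798011779785156), (136.12313842773438, 129.74061584472656), 7.511574745178223) 0.0005249681433379682 -0.016589179194932788
side ((611.5303344726562, 4.368446350097656), (173.0835723876953, 135.2989959716797), 6.761669158935547) -0.01263871972563886 -0.015407976000489975
```

>>> step_arm([
  [0,0,0.035,0],
  [0,0,0.03,0],
  [0,0,0.012,0],
  [0,0,0.003,0],
  [0.012,0,0,0],
  [0.012,0,0,0],
  [0.01,0,0,0],
  [0.006,0,0,0],
  [0.005,0.001,0,0],
  [0,0,0,0],
])

```text
t: 9.98
ee_pos: [0.5151, -0.0101, 0.0219]
tcp_rot: [0.998, 0.061, 0.0, 0.0]
ft_force: [-0.1, 0.2, -0.4]
finger_gap: 0.0004
```

```bash
python3 -c "
from h import *
st()"
```

```text
t 9.97 bed mm [-110.1  -18.    21.9] yaw-err deg -0.0 f(bed) [-0.1  0.2 -0.4] gap 0.0 q [-0.06  0.42  2.15 -0.    0.57 -0.19]
```

>>> step_arm([
  [0.002,-0.001,0,0],
  [0.002,-0.001,0,0],
  [0.002,-0.001,0,0],
  [0.002,0,0,0],
  [0.001,0,0,0],
  [0,0,0,0],
])

```text
t: 10.72
ee_pos: [0.5235, -0.0059, 0.0219]
tcp_rot: [0.998, 0.061, 0.0, 0.0]
ft_force: [-0.1, 0.8, 0.2]
finger_gap: 0.0006
```

>>> step_arm([
  [0.001,0,0,0],
  [0.001,0,0,0],
  [0,0,0,0],
])

```text
t: 11.1
ee_pos: [0.5255, -0.0057, 0.022]
tcp_rot: [0.998, 0.061, 0.0, 0.0]
ft_force: [0.5, -0.7, 0.3]
finger_gap: 0.0004
```

>>> step_arm([
  [0.001,0,0,0],
  [0,0,0,0],
])

```text
t: 11.35
ee_pos: [0.5265, -0.0055, 0.022]
tcp_rot: [0.998, 0.061, 0.0, -0.0]
ft_force: [-0.2, 0.5, 1.4]
finger_gap: 0.0003
```

>>> step_arm([
  [0.001,0,0,0],
  [0.001,0,0,0],
  [0,0,0,0],
])

```text
t: 11.72
ee_pos: [0.5286, -0.0053, 0.022]
tcp_rot: [0.998, 0.061, 0.0, 0.0]
ft_force: [0.3, -0.8, 0.3]
finger_gap: 0.0003
```

>>> step_arm([
  [0.001,0,0,0],
  [0,0,0,0],
])

```text
t: 11.98
ee_pos: [0.5295, -0.0052, 0.0219]
tcp_rot: [0.998, 0.061, 0.0, 0.0]
ft_force: [0.3, -0.4, 0.2]
finger_gap: 0.0004
```

```bash
cat >> h.py <<'E'
def blank(tag):
    for n,bx in (("top",(245,145,315,225)),("side",(190,170,300,240))):
        s=bot.read_camera(n); cv2.imwrite(f"pics/{n}{tag}.png",s[:,:,::-1])
        k=wood(s,bx); P=onz(cam(n),k.reshape(-1,2),.026); r=cv2.minAreaRect(np.float32(P[:,:2]*1000)); b=np.array(r[0])/1e3-O; print(n,np.round(r[1],1),round(r[2],2),np.round([b@X*1e3,b@Y*1e3],1))
E
python3 -c "
from h import *
st();blank(4)"
```

```text
t 11.97 bed mm [-95.3 -14.9  21.9] yaw-err deg -0.0 f(bed) [ 0.2 -0.4  0.2] gap 0.0 q [-0.05  0.43  2.13  0.    0.58 -0.18]
top [ 73.  128.4] 7.76 [ 43.6 -14.6]
side [169.2 136.4] 7.96 [  0.5 -16.2]
```

>>> step_arm([
  [0.001,0,0,0],
  [0,0,0,0],
])

```text
t: 12.32
ee_pos: [0.5305, -0.0051, 0.0219]
tcp_rot: [0.998, 0.061, 0.0, 0.0]
ft_force: [0.3, 0.1, -0.8]
finger_gap: 0.0006
```

>>> step_arm([
  [0.001,0,0,0],
  [0,0,0,0],
])

```text
t: 12.58
ee_pos: [0.5315, -0.005, 0.0219]
tcp_rot: [0.998, 0.061, 0.0, 0.0]
ft_force: [-0.3, 0.1, -0.1]
finger_gap: 0.0002
```

>>> step_arm([
  [0.001,0,0,0],
  [0,0,0,0],
])

```text
t: 12.82
ee_pos: [0.5325, -0.0048, 0.022]
tcp_rot: [0.998, 0.061, 0.0, 0.0]
ft_force: [0.2, 0.8, -0.2]
finger_gap: 0.0006
```

```bash
python3 - <<'E'
from h import *
s=bot.read_camera("side"); cv2.imwrite("pics/c5.png",cv2.resize(s[170:250,190:310],None,fx=6,fy=6,interpolation=2)[:,:,::-1])
E
```

```text
(no output)
```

View pics/c5.png

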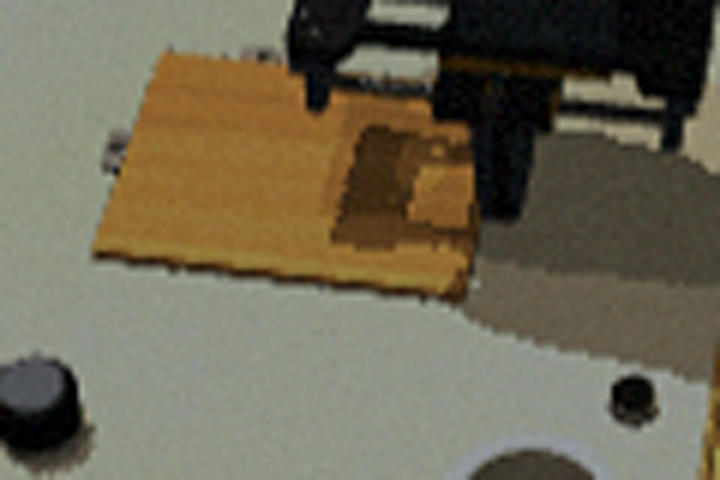

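The crop shows the blank's far end at about (125,165), about to touch or just touching the end stop at (115,150). The finger is at the near end, at about (490,200). I'll keep pushing until the force rises.

>>> step_arm([
  [0.001,0,0,0],
  [0,0,0,0],
])

```text
t: 13.12
ee_pos: [0.5331, -0.0047, 0.0219]
tcp_rot: [0.998, 0.061, -0.0, -0.0]
ft_force: [-2.7, -0.0, 1.6]
finger_gap: 0.0004
```

>>> step_arm([
  [0.001,0,0,0],
  [0,0,0,0],
])

```text
t: 13.38
ee_pos: [0.5332, -0.0047, 0.0217]
tcp_rot: [0.998, 0.061, -0.001, -0.0]
ft_force: [-8.2, -2.2, 5.7]
finger_gap: 0.0001
```

>>> step_arm([
  [0.001,0,0,0],
  [0,0,0,0],
])

```text
t: 13.62
ee_pos: [0.5333, -0.0046, 0.0216]
tcp_rot: [0.998, 0.061, -0.002, -0.0]
ft_force: [-12.9, -4.4, 11.2]
finger_gap: 0.0004
```

End contact is confirmed at about 13 N. Now I'll re-seat the long edge lightly with open fingers.

>>> step_arm([
  [-0.006,0,0,0],
  [-0.01,0,0,0],
  [0,0,-0.04,0],
  [0,0,-0.03,0],
  [0.04,-0.04,0,0],
  [0.04,-0.04,0,0],
  [0.03,-0.04,0,0],
  [0,0,0,0],
])

```text
t: 14.62
ee_pos: [0.6153, 0.1285, 0.0921]
tcp_rot: [0.998, 0.062, 0.001, -0.0]
ft_force: [-0.8, 0.1, -0.6]
finger_gap: 0.0004
```

```bash
python3 -c "
from h import *
st();blank(6)"
```

```text
t 14.62 bed mm [  6.2 107.3  92.1] yaw-err deg 0.14 f(bed) [-0.8  0.2 -0.6] gap 0.0 q [0.17 0.43 1.93 0.   0.78 0.04]
top [169.5 120.7] 7.24 [ -1.3 -18.4]
side [102.4 138.4] 6.96 [-31.3 -14.1]
```

>>> step_arm([
  [0,0,0,0],
  [0,0,0,0],
  [0,0,0.03,0],
  [0,0,0.03,0],
  [0,0,0.006,0],
  [0,0,0.002,0],
  [0,0,0,0],
], fingers=0.09)

```text
t: 15.6
ee_pos: [0.6147, 0.1261, 0.0249]
tcp_rot: [0.998, 0.061, 0.001, -0.0]
ft_force: [-0.5, 0.1, 0.1]
finger_gap: 0.0677
```

```bash
python3 -c "
from h import *
st()"
```

```text
t 15.6 bed mm [  5.3 105.   24.9] yaw-err deg -0.01 f(bed) [-0.5  0.2  0.1] gap 0.068 q [ 0.17  0.54  1.93 -0.    0.67  0.04]
```

>>> step_arm([
  [0,0.008,0.002,0],
  [0,0.008,0,0],
  [0,0.008,0,0],
  [0,0.008,0,0],
  [0,0.004,0,0],
  [0,0.001,0,0],
  [0,0.001,0,0],
  [0,0,0,0],
])

```text
t: 16.6
ee_pos: [0.6186, 0.0885, 0.0219]
tcp_rot: [0.998, 0.061, -0.0, -0.0]
ft_force: [1.1, -0.2, 0.4]
finger_gap: 0.0902
```

>>> step_arm([
  [0,0.001,0,0],
  [0,0,0,0],
])

```text
t: 16.85
ee_pos: [0.6188, 0.0876, 0.0219]
tcp_rot: [0.998, 0.061, -0.0, -0.0]
ft_force: [-0.7, 3.8, 0.1]
finger_gap: 0.0902
```

```bash
python3 -c "
from h import *
st()"
```

```text
t 16.85 bed mm [ 4.7 66.4 21.9] yaw-err deg -0.01 f(bed) [-0.2  3.9  0.1] gap 0.09 q [ 0.1   0.54  1.93  0.    0.67 -0.02]
```

>>> step_arm([
  [0,0.001,0,0],
  [0,0,0,0],
])

```text
t: 17.1
ee_pos: [0.6189, 0.0873, 0.022]
tcp_rot: [0.998, 0.061, 0.0, -0.001]
ft_force: [-1.0, 12.7, 0.3]
finger_gap: 0.0902
```

>>> step_arm([
  [0,-0.01,0,0],
  [0,-0.015,0,0],
  [0,-0.005,-0.03,0],
  [0,0,-0.06,0],
  [0,0,-0.06,0],
  [0,0,-0.06,0],
  [0,0,-0.06,0],
  [0,0,-0.06,0],
  [0,0,-0.05,0],
  [0,0,0,0],
], fingers=0.09)

```text
t: 18.35
ee_pos: [0.6165, 0.117, 0.4065]
tcp_rot: [0.998, 0.061, 0.003, -0.0]
ft_force: [0.7, 0.0, -1.0]
finger_gap: 0.0899
```

```bash
python3 - <<'E'
from h import *
st();blank(7)
# screen tilt: free-bar end corners, rays cut with bed planes x=+-180
def cut(c,px,x):
    o,D=rays(c,[px]); d=D[0]; n=np.r_[X,0]; s=(x-(o-np.r_[O,0])@n)/(d@n); p=o+s*d; b=p[:2]-O
    y,z=b@Y+.165,p[2]-.04; return np.round([np.hypot(y,z)*1e3,np.arctan2(z,y)],3), np.round([b@Y*1e3,p[2]*1e3],1)
ct,cs=cam("top"),cam("side")
print(cut(cs,(145+112/2.6,55+14/2.6),.18),cut(cs,(145+453/2.6,55+41/2.6),-.18))
print(cut(ct,(195+778/4,110+385/4),-.18),cut(ct,(195+735/4,110+393/4),-.18))
for a in(1.7,1.8,1.9):
  for zz in(-.01,.015):
    y,z=-.165+.275*np.cos(a)-zz*np.sin(a),.04+.275*np.sin(a)+zz*np.cos(a)
    print(a,zz,[proj(c,np.r_[O+x*X+y*Y,z]).round(1).tolist() for c in(cs,ct) for x in(.18,-.18)])
E
```

```text
t 18.35 bed mm [  6.   95.8 406.5] yaw-err deg 0.02 f(bed) [ 0.7 -0.1 -1. ] gap 0.09 q [ 0.15  0.09  1.73 -0.    1.31  0.03]
top [171.8  99.3] 9.05 [ -0.9 -32.4]
side [170.8 136.8] 7.25 [  3.  -14.6]
(array([274.966,   1.85 ]), array([-240.7,  304.3])) (array([300.375,   1.64 ]), array([-185.8,  339.7]))
(array([266.464,   1.893]), array([-249.4,  292.8])) (array([248.845,   1.814]), array([-225. ,  281.5]))
1.7 -0.01 [[[182.1, 66.9]], [[318.7, 78.7]], [[345.9, 69.7]], [[367.7, 207.7]]]
1.7 0.015 [[[185.0, 63.1]], [[319.5, 74.6]], [[355.3, 69.2]], [[377.5, 206.6]]]
1.8 -0.01 [[[185.3, 62.9]], [[319.6, 74.3]], [[356.2, 69.2]], [[378.4, 206.6]]]
1.8 0.015 [[[188.2, 60.1]], [[320.3, 71.3]], [[365.2, 69.1]], [[387.8, 205.8]]]
1.9 -0.01 [[[188.5, 60.0]], [[320.3, 71.1]], [[366.0, 69.2]], [[388.6, 205.7]]]
1.9 0.015 [[[191.3, 58.2]], [[320.9, 69.1]], [[374.4, 69.7]], [[397.3, 205.1]]]
```

Blank check: yaw 7.25° against the bed's 7.0°, y -14.6, with both contacts felt. The screen's tilt from its outer corner at side px (188,60) and top px (389,206) is about 1.81 rad in both views. Its outer top edge is then at bed y = -245, z = 304. I'll go over and behind the screen.

>>> step_arm([
  [0,0.053,0,0],
  [0,0.053,0,0],
  [0,0.053,0,0],
  [0,0.053,0,0],
  [0,0.053,0,0],
  [0,0.053,0,0],
  [0,0.053,0,0],
  [0,0.055,0,0],
  [0,0,0,0],
])

```text
t: 19.58
ee_pos: [0.6665, -0.3094, 0.3988]
tcp_rot: [0.998, 0.059, -0.002, -0.001]
ft_force: [0.7, 0.2, -0.2]
finger_gap: 0.0899
```

```bash
python3 - <<'E'
from h import *
st()
s=bot.read_camera("side"); cv2.imwrite("pics/s8.png",s[:,:,::-1])
k=wood(s,(190,170,300,240)); P=onz(cam("side"),k.reshape(-1,2),.026); r=cv2.minAreaRect(np.float32(P[:,:2]*1000)); b=np.array(r[0])/1e3-O; print(r,b@X,b@Y)
a,b2=s[170:250,190:310],s[30:130,170:340]
cv2.imwrite("pics/c8.png",np.hstack([cv2.resize(a,(560,374),interpolation=2)])[:,:,::-1])
E
```

```text
t 19.57 bed mm [   3.7 -333.5  398.8] yaw-err deg -0.18 f(bed) [ 0.7  0.1 -0.2] gap 0.09 q [-0.47  0.29  1.51 -0.    1.34 -0.58]
((627.0864868164062, 6.0397491455078125), (170.9772491455078, 136.13780212402344), 6.956177234649658) 0.003005200765175589 -0.015642241774727533
```

View pics/c8.png

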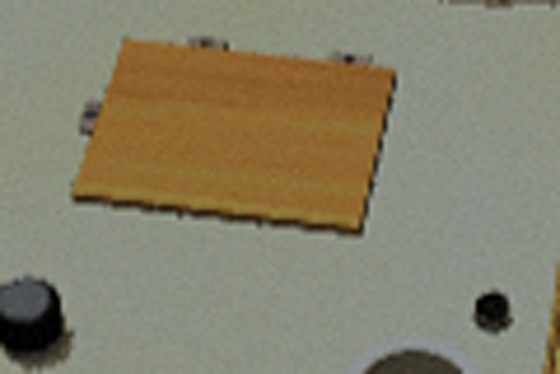

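The blank lies against all three stops, at crop px (207,44), (350,58) and (90,118), with no visible gap. Next I'll lower behind the free bar and plan the arc.

>>> step_arm([
  [0,0,0.04,-0.2],
  [0,0,0.04,0],
  [0,0,0.026,0],
  [0,-0.02,0,0],
  [0,-0.02,0,0],
  [0,-0.01,0,0],
  [0,-0.01,0,0],
  [0,0,0,0],
])

```text
t: 20.62
ee_pos: [0.6597, -0.2465, 0.2965]
tcp_rot: [0.998, 0.063, 0.0, 0.0]
ft_force: [0.5, -0.4, -0.3]
finger_gap: 0.0897
```

```bash
python3 - <<'E'
from h import *
p,R=st()
def tcp(a):
    r=263+8*np.clip((.7-a)/.5,0,1)
    return np.array([-165+r*np.cos(a)-15*np.sin(a)-16, 40+r*np.sin(a)+15*np.cos(a)])
A=np.r_[np.arange(1.81,.2,-.05),.2,.15,.1,.06,.03,.01,0]
Q=np.array([tcp(a) for a in A]); D=np.diff(Q,axis=0)
print(Q[0]); 
for a,q,d in zip(A[1:],Q[1:],D): print(round(a,2),q.round(1),"ty",(-d[0]).round(1),"tz",(-d[1]).round(1))
E
```

```text
t 20.62 bed mm [   4.6 -270.3  296.5] yaw-err deg 0.24 f(bed) [ 0.4 -0.4 -0.3] gap 0.09 q [-0.39  0.31  1.67  0.    1.16 -0.52]
[-257.88524414  291.95765365]
1.76 [-245.2  295.5] ty -12.7 tz -3.5
1.71 [-232.3  298.4] ty -12.8 tz -2.9
1.66 [-219.4  300.6] ty -13.0 tz -2.2
1.61 [-206.3  302.2] ty -13.1 tz -1.6
1.56 [-193.2  303.1] ty -13.1 tz -0.9
1.51 [-180.   303.4] ty -13.2 tz -0.3
1.46 [-166.8  303. ] ty -13.2 tz 0.4
1.41 [-153.7  302. ] ty -13.1 tz 1.0
1.36 [-140.6  300.3] ty -13.1 tz 1.7
1.31 [-127.7  298. ] ty -13.0 tz 2.3
1.26 [-114.9  295. ] ty -12.8 tz 3.0
1.21 [-102.2  291.4] ty -12.7 tz 3.6
1.16 [-89.7 287.1] ty -12.5 tz 4.3
1.11 [-77.5 282.2] ty -12.2 tz 4.9
1.06 [-65.5 276.8] ty -12.0 tz 5.5
1.01 [-53.8 270.7] ty -11.7 tz 6.1
0.96 [-42.5 264.1] ty -11.4 tz 6.6
0.91 [-31.4 256.8] ty -11.0 tz 7.2
0.86 [-20.8 249.1] ty -10.7 tz 7.7
0.81 [-10.5 240.8] ty -10.3 tz 8.3
0.76 [ -0.7 232.1] ty -9.8 tz 8.8
0.71 [  8.7 222.8] ty -9.4 tz 9.3
0.66 [ 18.1 213.5] ty -9.4 tz 9.3
0.61 [ 27.2 203.8] ty -9.1 tz 9.7
0.56 [ 35.8 193.6] ty -8.6 tz 10.2
0.51 [ 43.9 183. ] ty -8.1 tz 10.6
0.46 [ 51.4 171.9] ty -7.6 tz 11.1
0.41 [ 58.5 160.4] ty -7.0 tz 11.5
0.36 [ 64.9 148.6] ty -6.5 tz 11.8
0.31 [ 70.8 136.4] ty -5.9 tz 12.2
0.26 [ 76.1 123.9] ty -5.3 tz 12.5
0.21 [ 80.8 111.1] ty -4.7 tz 12.8
0.2 [ 81.6 108.5] ty -0.9 tz 2.6
0.15 [84.7 95.3] ty -3.1 tz 13.2
0.1 [87.1 82. ] ty -2.4 tz 13.3
0.06 [88.6 71.2] ty -1.5 tz 10.8
0.03 [89.4 63.1] ty -0.8 tz 8.1
0.01 [89.8 57.7] ty -0.4 tz 5.4
0.0 [90. 55.] ty -0.2 tz 2.7
```

>>> step_arm([
  [0,-0.006,0.002,0.2],
  [0,-0.006,0,0],
  [0,-0.006,0,0],
  [0,-0.006,0,0],
  [0,-0.007,-0.001,0],
  [0,-0.007,-0.001,0],
  [0,0,0,0],
])

```text
t: 21.5
ee_pos: [0.6552, -0.2098, 0.2965]
tcp_rot: [0.998, 0.061, 0.001, 0.0]
ft_force: [1.0, -2.7, 1.6]
finger_gap: 0.0896
```

```bash
python3 -c "
from h import *
st()"
```

```text
t 21.5 bed mm [   4.7 -233.3  296.5] yaw-err deg -0.02 f(bed) [ 0.7 -2.8  1.6] gap 0.09 q [-0.34  0.28  1.71 -0.    1.15 -0.47]
```

>>> step_arm([
  [0,-0.013,-0.003,0],
  [0,-0.013,-0.003,0],
  [0,-0.013,-0.001,0],
  [0,-0.013,0,0],
  [0,-0.013,0,0],
  [0,-0.013,0.001,0],
  [0,-0.013,0.001,0],
  [0,-0.013,0.002,0],
  [0,-0.013,0.002,0],
  [0,0,0,0],
])

```text
t: 22.75
ee_pos: [0.6406, -0.092, 0.2969]
tcp_rot: [0.998, 0.061, -0.0, -0.0]
ft_force: [-0.7, -0.5, -0.0]
finger_gap: 0.0903
```

```bash
cat >> h.py <<'E'
from scipy.optimize import brentq
def chk():
    p,R=st(); b=p[:2]-O; y,z=(b@Y)*1e3+16+165,p[2]*1e3-40   # leading corner rel. hinge
    rho=np.hypot(y,z); r=np.sqrt(rho**2-225); print("corner r",r.round(1),"theta",(np.arctan2(z,y)-np.arctan2(15,r)).round(3))
E
python3 -c "
from h import *
chk(); s=bot.read_camera('side'); cv2.imwrite('pics/s9.png',s[20:240,120:360,::-1])"
```

```text
t 22.75 bed mm [   4.5 -114.6  296.9] yaw-err deg 0.05 f(bed) [-0.8 -0.4 -0. ] gap 0.09 q [-0.18  0.21  1.79  0.    1.14 -0.3 ]
corner r 264.9 theta 1.261
```

View pics/s9.png

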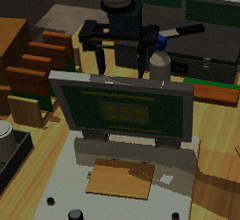

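The screen has gone over past upright and is following the fingers on its bar, which now runs from (50,75) to (195,92). I'll continue along the arc.

>>> step_arm([
  [0,-0.013,0.005,0],
  [0,-0.0125,0.005,0],
  [0,-0.012,0.005,0],
  [0,-0.012,0.0055,0],
  [0,-0.0115,0.006,0],
  [0,-0.0115,0.0065,0],
  [0,-0.011,0.007,0],
  [0,-0.0105,0.008,0],
  [0,-0.01,0.008,0],
  [0,0,0,0],
])

```text
t: 24.05
ee_pos: [0.6272, 0.0107, 0.2398]
tcp_rot: [0.998, 0.061, -0.001, -0.0]
ft_force: [-0.0, 0.2, -0.3]
finger_gap: 0.0903
```

```bash
python3 -c "
from h import *
chk()"
```

```text
t 24.05 bed mm [  3.7 -11.1 239.8] yaw-err deg 0.04 f(bed) [-0.   0.2 -0.3] gap 0.09 q [-0.02  0.24  1.87  0.    1.04 -0.14]
corner r 261.9 theta 0.809
```

>>> step_arm([
  [0,-0.01,0.0085,0],
  [0,-0.0095,0.009,0],
  [0,-0.0095,0.009,0],
  [0,-0.009,0.0095,0],
  [0,-0.0085,0.01,0],
  [0,-0.008,0.0105,0],
  [0,-0.0075,0.011,0],
  [0,-0.007,0.0115,0],
  [0,-0.0065,0.012,0],
  [0,0,0,0],
])

```text
t: 25.3
ee_pos: [0.6181, 0.0853, 0.1487]
tcp_rot: [0.998, 0.061, -0.001, -0.0]
ft_force: [1.1, 0.9, 0.8]
finger_gap: 0.0901
```

```bash
python3 -c "
from h import *
chk(); s=bot.read_camera('side'); cv2.imwrite('pics/s10.png',cv2.resize(s[60:260,130:350,::-1],None,fx=2.5,fy=2.5))"
```

```text
t 25.3 bed mm [  3.7  64.1 148.7] yaw-err deg 0.02 f(bed) [1.2 0.8 0.8] gap 0.09 q [ 0.1   0.35  1.92  0.    0.88 -0.02]
corner r 267.7 theta 0.361
```

View pics/s10.png

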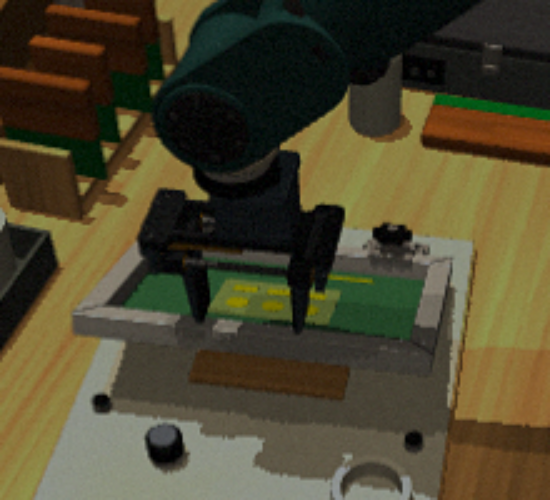

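The fingertips, at crop px (200,318) and (297,330), sit on the free bar and clear of the mesh. The blank underneath is undisturbed. I'll finish gently, creeping forward on the bar.

>>> step_arm([
  [0,-0.007,0.012,0],
  [0,-0.0065,0.0125,0],
  [0,-0.006,0.0125,0],
  [0,-0.004,0.0125,0],
  [0,-0.003,0.012,0],
  [0,-0.002,0.01,0],
  [0,-0.001,0.008,0],
  [0,0,0.005,0],
  [0,0,0,0],
])

```text
t: 26.48
ee_pos: [0.6152, 0.114, 0.0651]
tcp_rot: [0.998, 0.061, -0.0, 0.0]
ft_force: [-0.3, 0.0, 0.7]
finger_gap: 0.0896
```

```bash
python3 -c "
from h import *
chk()"
```

```text
t 26.48 bed mm [ 4.3 93.  65.1] yaw-err deg -0.01 f(bed) [-0.3  0.1  0.7] gap 0.09 q [ 0.15  0.47  1.93 -0.    0.74  0.02]
corner r 274.8 theta 0.037
```

>>> step_arm([
  [0,0,0.002,0],
  [0,0,0.002,0],
  [0,0,0.002,0],
  [0,0,0.002,0],
  [0,0,0.001,0],
  [0,0,0,0],
])

```text
t: 27.22
ee_pos: [0.6152, 0.1141, 0.0563]
tcp_rot: [0.998, 0.061, -0.0, 0.0]
ft_force: [0.2, -0.1, -0.1]
finger_gap: 0.0902
```

>>> step_arm([
  [0,0,0.001,0],
  [0,0,0,0],
])

```text
t: 27.48
ee_pos: [0.6152, 0.1141, 0.0553]
tcp_rot: [0.998, 0.061, -0.0, 0.0]
ft_force: [0.6, 0.7, 0.2]
finger_gap: 0.0902
```

>>> step_arm([
  [0,0,0.001,0],
  [0,0,0,0],
])

```text
t: 27.72
ee_pos: [0.6153, 0.1141, 0.0552]
tcp_rot: [0.998, 0.061, -0.0, 0.0]
ft_force: [-6.0, -0.8, 14.2]
finger_gap: 0.0898
```

It is seated at z = 55 with 14 N. I'll press slightly more, then lift away and check.

>>> step_arm([
  [0,0,0.0005,0],
  [0,0,0,0],
  [0,0,-0.002,0],
  [0,0,-0.01,0],
  [0,0,-0.04,0],
  [0,0,-0.05,0],
  [0,0,-0.05,0],
  [0,0,-0.05,0],
  [0,0,-0.05,0],
])

```text
t: 28.85
ee_pos: [0.615, 0.1141, 0.3082]
tcp_rot: [0.998, 0.061, 0.0, -0.0]
ft_force: [-0.3, -0.0, 0.3]
finger_gap: 0.0898
```

>>> step_arm([
  [-0.03,0,-0.05,0],
  [-0.03,0,-0.05,0],
  [-0.03,0,-0.03,0],
  [-0.03,0,0,0],
  [0,0,0,0],
])

```text
t: 29.48
ee_pos: [0.4949, 0.0994, 0.437]
tcp_rot: [0.998, 0.061, 0.001, -0.0]
ft_force: [-0.0, -0.8, -0.9]
finger_gap: 0.0898
```

```bash
python3 - <<'E'
from h import *
st(); s=bot.read_camera("side"); t=bot.read_camera("top")
cv2.imwrite("pics/s12.png",cv2.resize(s[110:290,130:350,::-1],None,fx=3,fy=3,interpolation=2))
cv2.imwrite("pics/t12.png",t[:,:,::-1])
# flat-screen corners expected
for x in(.18,-.18): print(x,[proj(cam("side"),np.r_[O+x*X+.11*Y,z]).round(1)-[130,110] for z in(.055,.03)])
E
```

```text
t 29.48 bed mm [-116.8   93.1  437. ] yaw-err deg 0.0 f(bed) [-0.1 -0.8 -0.9] gap 0.09 q [ 0.15 -0.15  1.91  0.    1.37  0.03]
0.18 [array([[ 32.7, 106.9]]), array([[ 34.5, 113.1]])]
-0.18 [array([[170.7, 123.7]]), array([[170.3, 129.9]])]
```

View pics/s12.png

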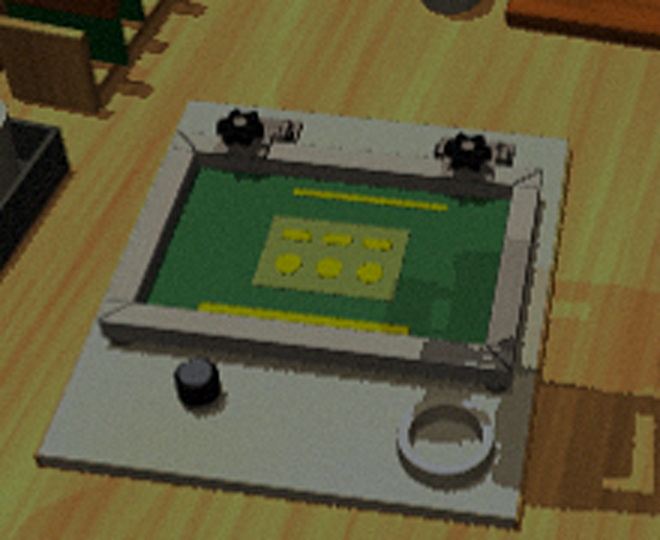

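View pics/t12.png

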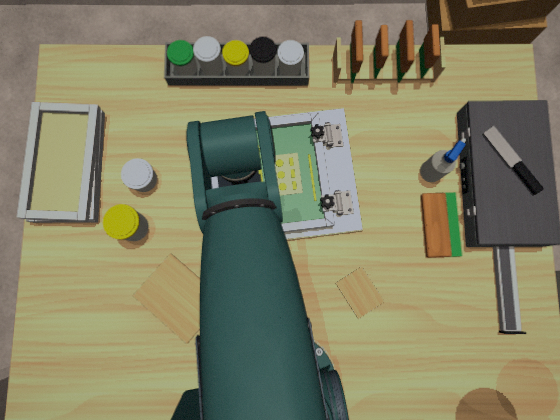

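The screen is flat: its free corners at crop px (102,322) and (513,370) match the predicted flat positions (98,321) and (512,371). The bystanders have not moved, and the arm is clear. I'll hand in the job.

```bash
python3 -c "
from bench import bot
print(bot.finish_job())"
```

```text
the job is handed in; nothing more can be done
None
```

The press is set up and the job is handed in, at about 29.5 s of the 72 s allowed. `finish_job` gives no verdict, so this rests on my own checks.

- **Blank:** I pushed the middle-sized blank onto the pair of stops with both fingers. I then pushed it onto the end stop with closed fingers, and finally re-seated its long edge. The stops pushed back with up to 22 N on the pair and about 13 N on the end stop. Before closing the screen, the blank sat at 6.96° against the bed's 7.0°, with no visible gap at any stop. The side view put it about 3 mm too far in x; I put that down to calibration and pixel bias, because the end stop had been felt. I did not see the blank again after the screen came down.
- **Screen:** I tipped it over from about 1.81 rad by its free bar. It settled onto its rests at z = 55 mm with about 14 N, and I pressed 0.5 mm further without reading the force. After I lifted the arm away, its free corners matched the predicted flat positions to about 1 px in the side view. My path kept the fingertips clear of the mesh, and the mid-arc pictures agreed.
- **Everything else:** by eye, none of the bystanders moved. In the final top view the arm hides the tape and loupe, so I checked those two in the side view. The arm ended clear of everything.

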